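# Gauge two sleeves and hold the test chamber open

### The job

Try the two steel sleeves on the upright gauge pin: leave the one that fits on the pin, pushed fully home on its base, and put the one that does not into the low black reject tray. Then lift the lid of the metal test chamber by its bar handle and hold it open at 50 degrees so that I can load the good sleeve; the lid falls shut if let go, so finish while still holding it by the handle. Keep the lid shut until the sleeves are sorted, and leave everything else on the bench where it is.

Things in the scene. Friction and masses are not known exactly. Their poses are not given: they have to be found in the camera images.
- sleeve_1: plain steel sleeve (open tube), 36 mm outside diameter, 40 mm tall, about 0.1 kg, standing upright at the start. Origin: centre of its lower end; z up its axis. One of the two sleeves has a 23.4 mm bore and slides down the gauge pin; the other, bore 16.6 mm, stops on the pin's tip, about 38 mm above the foot. Which is which is not told: try them on the pin or look at the bores
- sleeve_2: the other plain steel sleeve (open tube), 36 mm outside diameter, 40 mm tall, about 0.1 kg, standing upright at the start. Origin: centre of its lower end; z up its axis. One of the two sleeves has a 23.4 mm bore and slides down the gauge pin; the other, bore 16.6 mm, stops on the pin's tip, about 38 mm above the foot. Which is which is not told: try them on the pin or look at the bores
- pin_foot (a point): foot of the fixed steel gauge pin, on its axis, on the top face of its round base (80 mm across, 12 mm thick, lying on the mat). The pin rises 40 mm above this point, is 20 mm in diameter, and its last 4 mm taper to 13 mm. A sleeve fully home stands with its lower end here
- pin_tip (a point): top of the gauge pin, on its axis, 40 mm above its foot
- tray: low open black plastic reject tray, fixed to the bench, outside 110 mm (its x) by 140 mm (its y) by 25 mm high, walls and floor 3 mm thick. Origin: centre of its underside
- chamber: test chamber, a fixed grey metal box 170 mm (its x) by 200 mm (its y) by 90 mm high, covered by an 8 mm thick hinged aluminium lid. Origin: centre of its underside; its -x side faces roughly to the robot, the hinge lies along its +x (far) top edge
- lid (a joint): angle of the chamber's lid, rad: 0 shut (flat), growing as its near edge is lifted up and away from the robot, stop at 1.4; 50 degrees is 0.873. It weighs 0.2 to 0.4 kg, has next to no hinge friction and falls shut when let go
- lid_handle (a point): middle of the lid's handle: a straight round steel bar, 11 mm thick, 100 mm long, parallel to the hinge, its axis 35 mm off the lid's top face (29 mm gap under it), on two thin posts 85 mm apart. It turns with the lid; when shut it lies 140 mm nearer the robot than the hinge axis (along the chamber's -x) and 43 mm above it, axes as the chamber's
- lid_hinge (a point): the lid's hinge axis at the middle of the chamber's far top edge, 90 mm above the bench; y along the hinge
- screwdriver: bystander: screwdriver with a grey handle, 170 mm long, lying between chamber and tray. Origin: about its middle
- module: bystander: small steel plug-in module, 70 x 15 x 11 mm, lying near the sleeves. Origin: centre of its underside
- meter: bystander: orange hand meter, 150 x 75 x 34 mm, lying at the near right. Origin: centre of its underside
- carton: bystander: small white carton, 100 x 150 x 60 mm, at the far left. Origin: centre of its underside
- solvent: bystander: white bottle with black cap, 56 mm across, 130 mm tall, at the far middle. Origin: centre of its underside
- jar: bystander: small clear jar, 52 mm across, 50 mm tall, in front of the chamber. Origin: centre of its underside
- stack_trays: bystander: stack of four black component trays, 120 x 160 x 62 mm, at the right. Origin: centre of its underside
Things that resemble listed ones, but are neither listed nor needed, are in the scene too. What is shaped like the sleeve_1 but pink or yellow is not meant.

How it is judged:
By the outcome, as a careful person would: the job done as asked, in the order asked, and still so for the second after the job is handed in, while the arm keeps its last pose, push and grip.
It also fails if it takes over 58 s, if anything falls off the work surface, if the arm or the gripper's body presses on something with over 40 N, if the wrist force passes 120 N, or if a joint passes its speed limit or range.

### The arm

A 6-joint arm with a two-finger parallel gripper is mounted at the origin on the work surface. World frame = base frame: x ahead of the robot, y to its left, z up, the work surface at z = 0. Lengths are in m, angles in degrees, forces in N, time in s.
With the tool pointing down it reaches from about 0.375 to 0.9 m from the base axis. Payload 3.1 kg.
Tool frame: the origin (TCP) lies on the centre line of the jaws, within the pads' length; the fingertips stand 19 mm ahead of it and the grasp point (between the pads) is the TCP (tips_ahead is the distance from the TCP to the fingertips, in m); z points along the fingers, y is the line along which they close (so a half turn about z gives the same grasp; the last joint's range is limited). The gripper opens to 87 mm and grips with 3 to 60 N. Pads are 19 mm wide; open, the fingers measure 117 mm over their backs; the gripper's body (75 mm by 190 mm) begins 51 mm behind the grasp point.
Start: joints at [63.111, 30.224, 82.088, -0, 67.689, -10.227], TCP at [0.179, 0.599, 0.242] pointing down, gripper open.
Joint ranges: [-176.69, 176.69], [-43.24, 126.21], [12.49, 139.97], [-82, 262], [0, 151.66], [-163.58, 163.58]. Speed limits (degrees/s): [159.86, 159.86, 180, 180, 180, 180].

### API

Orientations are given as a 3x3 rotation matrix whose columns are the frame's x, y, z axes.
In Python, from rig import read_state, capture, hand_in, trace, landmark_of, tips_ahead gives the robot as it stands.
- The arm moves only by the shell command python3 -m jog 'ROWS'. ROWS is JSON, a list of rows, each an object of numbers: "tx", "ty", "tz": the shift along the tool's x, y, z in cm; "roll": the turn about the tool's z in rad; "jaw": the opening, from 0 (shut) to 1 (fully open). A call has 1 to 8 rows; each row shifts and turns the commanded pose from where the row before left it, along the tool's axes as they then stand; what a row does not reach is not made up. A row lasts 1/10 s, in which the tool goes at most 50 mm and 8.59 degrees, less where a joint would pass 70% of its speed; a pose out of reach is approached as far as the arm can. A call with a gripper value outside its range is refused whole. The fingers move at their own pace and stop on an object; the grip force is fixed at half the most. Time passes only in rows, so rows that do not move let the fingers close. It gives the time, the measured TCP pose, the force, the opening and the grip force at its end, in the units of the state.
- read_state(): the state, without advancing time (a new reading comes with each control period).
- capture(name): name is "scene" or "top"; returns a dict with "img" (480x640x3 uint8, red, green, blue), "vertical_fov" (degrees; the focal length in pixels is half the picture's height over the tangent of half this angle, whatever the lens; pixels are square), "cx", "cy" (the principal point, pixels), "cam_to_world" (4x4, takes a point from camera to world coordinates). Camera axes: x right, y up, looking along -z (the intrinsics and any distortion apply to the point x, -y, -z); pixel columns grow to the right and rows downward; lengths in m; the calibration is good to about 2 mm. A picture is of the moment at which its call begins. There is no depth.
- hand_in(): hands the job in; it is judged then, once.
Trained networks look in the newest picture that a camera, given by its name, has taken for a name from the list of things; names that differ only in an ending like _2 or _b are one class to them, and where a whole thing is asked for, a point or a joint stands for the part that bears it (a point fixed in the world has none). Each returns a list of dicts, best first, with "p" (0 to 1); they miss things now and then, are a little off and sometimes report something else, mostly with a low value. They report only what shows in the picture. A call takes as long as a camera call. They do not tell look-alikes from the thing itself.
- trace(camera, thing): "pixels" (480x640 bool, what is visible of it) and "bbox" ([left, top, width, height] in pixels, round what is visible of it).
- landmark_of(camera, thing): "point" ([row, column] in pixels: a listed point, or the origin of a listed thing).
The state is a dict: "time_s": time; "joint_positions": joint angles; "qvel": joint speeds; "tau": joint torques, N m; "position": TCP position; "tcp_rot": TCP orientation; "force": force on the tool from outside, world axes, zero at the start; "moment": the same for the moment, N m; "opening": opening from 0.0 (shut) to 1.0 (fully open); "grasp_force": force on a finger pad.
Only numpy, scipy, OpenCV 4.12 (cv2) and the standard library are available. Lean on these libraries where they do the work, as an engineer would, in place of code of your own. Each camera call takes 0.05 s, during which the arm holds its last target. There are 200 camera calls.

## Working session

There is one attempt and no reset: what is moved stays moved. The work goes in short steps, Python scripts to look and compute and a shell command to move; the robot and the scene stay as the last step left them, time stands still between calls to the robot, and variables do not carry over. Pictures are saved under pics/ and viewed, at most 10 in all, crops included, and the job is handed in when it is done.

```bash
mkdir -p pics; ls; cat > h.py <<'E'
import numpy as np, cv2
from rig import *
def ray(c,row,col):
    f=240/np.tan(np.radians(c["vertical_fov"]/2)); M=np.array(c["cam_to_world"])
    d=np.array([(col-c["cx"])/f,-(row-c["cy"])/f,-1.]); return M[:3,3],M[:3,:3]@d
def at_z(c,row,col,z):
    o,d=ray(c,row,col); return o+d*(z-o[2])/d[2]
def proj(c,p):
    f=240/np.tan(np.radians(c["vertical_fov"]/2)); M=np.array(c["cam_to_world"])
    q=M[:3,:3].T@(np.array(p)-M[:3,3]); return np.array([c["cy"]-f*q[1]/-q[2],c["cx"]+f*q[0]/-q[2]])
def tri(c1,p1,c2,p2):
    o1,d1=ray(c1,*p1);o2,d2=ray(c2,*p2)
    A=np.stack([d1,-d2],1);s=np.linalg.lstsq(A,o2-o1,rcond=None)[0]
    a=o1+s[0]*d1;b=o2+s[1]*d2; return (a+b)/2,np.linalg.norm(a-b)
E
python3 - <<'E'
from h import *
C={n:capture(n) for n in("scene","top")}
for n,c in C.items():
    cv2.imwrite(f"pics/{n}0.png",c["img"][:,:,::-1]); print(n,{k:v for k,v in c.items() if k not in("img","cam_to_world")},np.round(c["cam_to_world"],3).tolist())
for t in["sleeve_1","pin_foot","pin_tip","tray","chamber","lid_handle","lid_hinge","module","jar","screwdriver"]:
    for n in C:
        print(t,n,[(round(d["p"],2),np.round(d["point"],1).tolist(),np.round(at_z(C[n],*d["point"],0),3)[:2].tolist()) for d in landmark_of(n,t)])
s=read_state();print(s["time_s"],s["position"],np.round(s["tcp_rot"],3).tolist(),s["force"],s["opening"],tips_ahead)
E
```

```text
pics
scene {'vertical_fov': 56.42957817028827, 'cx': 314.50983858106605, 'cy': 239.73252229316768} [[-0.761, -0.437, 0.48, 1.025], [0.648, -0.536, 0.541, 0.487], [0.021, 0.723, 0.691, 0.788], [0.0, 0.0, 0.0, 1.0]]
top {'vertical_fov': 49.89175808748932, 'cx': 315.9349271466887, 'cy': 250.80679371545517} [[0.006, 0.986, -0.164, 0.356], [-1.0, 0.009, 0.017, -0.035], [0.018, 0.164, 0.986, 1.365], [0.0, 0.0, 0.0, 1.0]]
sleeve_1 scene [(0.92, [317.1, 411.9], [0.472, 0.189]), (0.86, [263.6, 406.5], [0.36, 0.075]), (0.78, [279.6, 384.0], [0.44, 0.076]), (0.73, [244.1, 387.5], [0.345, -0.001]), (0.66, [290.3, 359.3], [0.507, 0.062]), (0.65, [288.5, 435.7], [0.367, 0.17]), (0.64, [191.2, 280.5], [0.423, -0.345])]
sleeve_1 top [(0.72, [330.0, 229.5], [0.372, 0.165]), (0.67, [341.8, 295.7], [0.343, -0.008]), (0.61, [339.5, 261.9], [0.348, 0.08]), (0.57, [286.9, 221.2], [0.485, 0.191]), (0.53, [305.6, 266.3], [0.436, 0.071]), (0.49, [277.5, 271.5], [0.511, 0.059])]
pin_foot scene [(0.98, [331.8, 474.7], [0.398, 0.299])]
pin_foot top [(0.97, [313.6, 176.0], [0.414, 0.306])]
pin_tip scene [(0.68, 
[... 512 characters left out ...]
, [0.537, -0.211])]
lid_hinge scene [(0.65, [222.0, 231.1], [0.605, -0.321])]
lid_hinge top [(0.85, [212.3, 382.4], [0.691, -0.239])]
module scene [(0.62, [252.7, 355.6], [0.43, -0.03])]
module top [(0.63, [301.2, 305.7], [0.448, -0.033])]
jar scene [(0.8, [223.6, 338.9], [0.388, -0.136]), (0.5, [278.7, 382.5], [0.44, 0.072]), (0.47, [332.3, 472.9], [0.402, 0.297])]
jar top [(0.81, [326.9, 346.1], [0.382, -0.139])]
screwdriver scene [(0.69, [295.1, 305.9], [0.611, -0.005])]
screwdriver top [(0.71, [238.3, 295.8], [0.617, -0.004])]
1.1 [0.17917601 0.59873791 0.24154202] [[-0.958, 0.287, 0.0], [0.287, 0.958, -0.0], [-0.0, -0.0, -1.0]] [0.68413266 0.12829341 0.39630201] 1.0030362854172061 0.019
```

View images.

View pics/scene0.png

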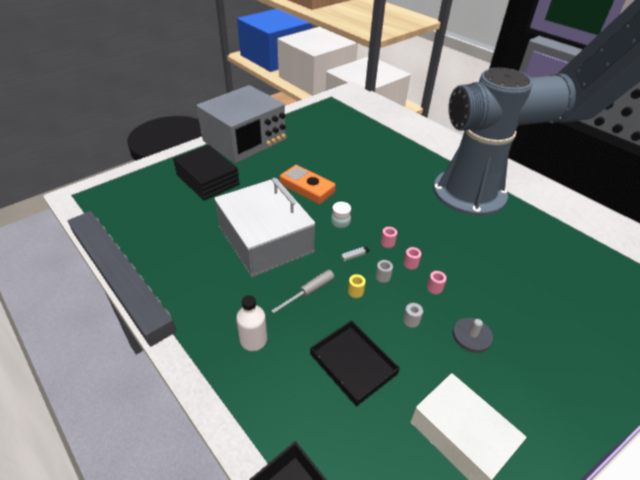

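View pics/top0.png

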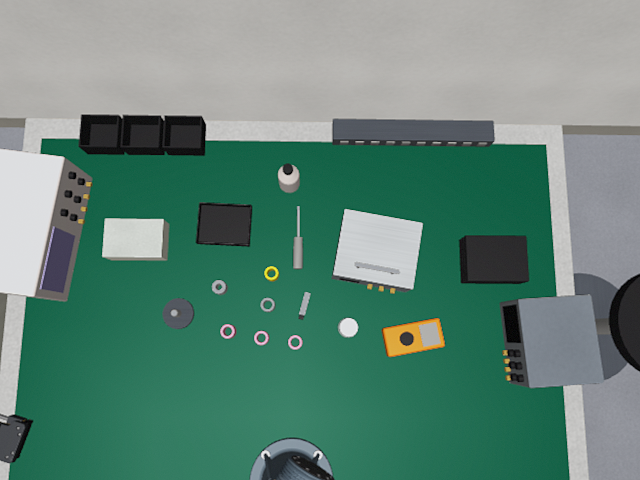

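```bash
cat >> h.py <<'E'
from scipy.optimize import least_squares
def cyl(x,y,r=.018,z0=0,h=.04):
    a=np.linspace(0,2*np.pi,60); return [(x+r*np.cos(t),y+r*np.sin(t),z) for z in(z0,z0+h) for t in a]
def box(x,y,yaw,dx,dy,z0,z1):
    c,s=np.cos(yaw),np.sin(yaw)
    return [(x+c*a-s*b,y+s*a+c*b,z) for a in(-dx/2,dx/2) for b in(-dy/2,dy/2) for z in(z0,z1)]
def hull_cent(c,pts):
    uv=np.array([proj(c,p)[::-1] for p in pts],np.float32); m=cv2.moments(cv2.convexHull(uv)); return np.array([m["m01"],m["m10"]])/m["m00"]
def cent(m): r,c=np.nonzero(m); return np.array([r.mean(),c.mean()])
E
python3 - <<'E'
from h import *
C={n:capture(n) for n in("scene","top")}
im=C["top"]["img"][200:350,140:340,::-1]; a=cv2.resize(im,None,fx=4,fy=4,interpolation=cv2.INTER_CUBIC)
cv2.imwrite("pics/crop1.png",a)
T={(n,t):trace(n,t) for n in C for t in("sleeve_1","tray","chamber","lid_handle","pin_foot")}
import pickle; pickle.dump((C,T),open("d.pkl","wb"))
for k,v in T.items(): print(k,[(round(d["p"],2),d["bbox"],int(d["pixels"].sum()),cent(d["pixels"]).round(1).tolist()) for d in v])
for nm,g in{"A":(.477,.190),"B":(.437,.073)}.items():
  for n in C:
    c=C[n]; pc=hull_cent(c,cyl(*g)); b=min(T[n,"sleeve_1"],key=lambda d:np.hypot(*(cent(d["pixels"])-pc)))
    m=cent(b["pixels"]); s=least_squares(lambda q:hull_cent(c,cyl(*q))-m,g); print(nm,n,m.round(1),s.x.round(4))
E
```

```text
('scene', 'sleeve_1') [(0.88, [348.6, 273.7, 16.3, 26.2], 293, [286.0, 356.0]), (0.7, [402.4, 245.6, 20.6, 24.4], 289, [257.3, 411.8]), (0.62, [379.1, 261.5, 12.1, 17.2], 270, [270.6, 383.6]), (0.56, [282.6, 166.1, 52.6, 35.2], 1236, [183.3, 307.2]), (0.55, [380.4, 226.2, 18.0, 23.0], 272, [236.4, 388.5]), (0.54, [402.1, 302.6, 17.9, 22.5], 385, [314.5, 412.4]), (0.54, [425.8, 272.2, 18.0, 18.2], 314, [282.0, 436.1])]
('scene', 'tray') [(0.6, [310.5, 321.4, 88.5, 83.8], 4147, [362.0, 353.9]), (0.19, [452.5, 317.1, 39.0, 37.8], 1030, [334.4, 472.2])]
('scene', 'chamber') [(0.76, [211.5, 174.9, 102.7, 103.5], 6540, [225.6, 265.0])]
('scene', 'lid_handle') [(0.88, [215.5, 179.4, 98.6, 65.4], 3924, [212.6, 263.4]), (0.22, [330.7, 204.2, 18.9, 24.4], 396, [214.9, 340.8])]
('scene', 'pin_foot') [(0.68, [453.7, 318.0, 38.8, 35.7], 1117, [334.8, 472.5])]
('top', 'sleeve_1') [(0.73, [211.5, 279.4, 15.0, 15.2], 175, [286.6, 218.9]), (0.64, [219.9, 323.7, 16.9, 13.7], 109, [331.0, 227.2]), (0.57, [263.5, 268.9, 13.6, 13.0], 142, [273.9, 271.7]), (0.5, [254.0, 333.0, 15.2, 5.4], 63, [335.2, 260.8]), (0.4, [286.5, 334.5, 13.3, 15.5], 86, [341.2, 293.4])]
('top', 'tray') [(0.62, [195.0, 201.6, 59.4, 46.3], 2251, [223.7, 223.2])]
('top', 'chamber') [(0.7, [331.3, 210.1, 90.8, 80.9], 5813, [250.6, 376.8]), (0.24, [336.5, 316.6, 20.7, 21.1], 338, [326.8, 347.1])]
('top', 'lid_handle') [(0.71, [331.7, 207.1, 92.6, 81.5], 5434, [248.5, 377.5])]
('top', 'pin_foot') [(0.94, [161.5, 298.1, 32.4, 30.8], 771, [312.9, 177.5]), (0.68, [329.3, 209.7, 94.5, 78.3], 5313, [248.5, 377.6])]
A scene [314.5 412.4] [0.4803 0.1926]
A top [286.6 218.9] [0.4833 0.1932]
B scene [270.6 383.6] [0.4354 0.0666]
B top [335.2 260.8] [0.3592 0.0814]
```

View pics/crop1.png

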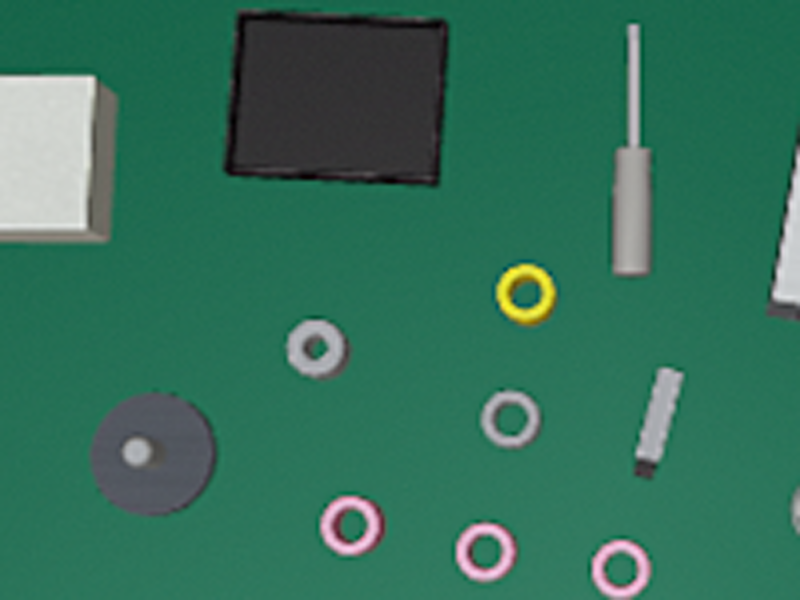

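Candidates: the grey rings at top-view (287,219) and (305,267); the pink rings (331,228), (338,261), (342,295) and yellow ring (273,271) are look-alikes by colour. The crop shows both grey ones are steel. The one at (287,219) has a thick wall and small bore, so it is the reject; the one at (305,267) has a thin wall and wide bore, so it fits. Next I refine positions.

```bash
cat >> h.py <<'E'
def blob(c,row,col,rad):
    im=c["img"].astype(int); m=((im[:,:,1]-im[:,:,0])<25).astype(np.uint8)
    rr,cc=np.mgrid[:480,:640]; m[(rr-row)**2+(cc-col)**2>rad**2]=0
    n,l,st,_=cv2.connectedComponentsWithStats(m); i=1+np.argmax(st[1:,4])
    cs,_=cv2.findContours((l==i).astype(np.uint8),cv2.RETR_EXTERNAL,cv2.CHAIN_APPROX_NONE)
    f=np.zeros((480,640),np.uint8); cv2.drawContours(f,cs,-1,1,-1); return f
def fit(c,m,model,g): t=cent(m); return least_squares(lambda q:hull_cent(c,model(*q))-t,g).x
E
python3 - <<'E'
from h import *; import pickle
C,T=pickle.load(open("d.pkl","rb"))
for nm,px,g,mod,rad in[("A",{"scene":(315,413),"top":(287,219)},(.48,.19),cyl,15),("B",{"scene":(270,384),"top":(305,267)},(.436,.068),cyl,15),
  ("base",{"scene":(334,473),"top":(313,178)},(.41,.3),lambda x,y:cyl(x,y,.04,0,.012),26)]:
  for n,p in px.items():
    c=C[n];m=blob(c,*p,rad); print(nm,n,m.sum(),cent(m).round(1),fit(c,m,mod,g).round(4))
for n,p in{"scene":(321.1,480.1),"top":(314.1,172.2)}.items(): print("tip",at_z(C[n],*p,.052).round(4))
H={"scene":(190.1,282.9),"top":(268.6,372.7)}
print("handle",tri(C["scene"],H["scene"],C["top"],H["top"]),[at_z(C[n],*H[n],.133).round(4) for n in H])
print("hinge",at_z(C["top"],212.3,382.4,.09).round(4),at_z(C["scene"],222,231.1,.09).round(4))
# chamber/lid mask minAreaRect in top
m=T["top","lid_handle"][0]["pixels"].astype(np.uint8)
cs,_=cv2.findContours(m,0,2); b=cv2.boxPoints(cv2.minAreaRect(max(cs,key=cv2.contourArea)))
print([at_z(C["top"],q[1],q[0],.098).round(3).tolist() for q in b])
for p in((264,356),(271,398)):print("bar end",at_z(C["top"],*p,.133).round(3))
for n in C: print("tray",at_z(C[n],*cent(T[n,"tray"][0]["pixels"]),.005).round(3))
a=cv2.resize(C["top"]["img"][195:305,325:435,::-1],None,fx=5,fy=5,interpolation=cv2.INTER_CUBIC);cv2.imwrite("pics/crop2.png",a)
E
```

```text
A scene 387 [314.6 412.6] [0.4802 0.1929]
A top 182 [286.9 219.2] [0.4824 0.1923]
B scene 319 [270.8 383.7] [0.4354 0.0671]
B top 167 [304.4 267.4] [0.4379 0.0662]
base scene 1079 [334.6 472.4] [0.4121 0.3004]
base top 744 [313.3 177.9] [0.4145 0.2997]
tip [0.4094 0.303  0.052 ]
tip [0.4102 0.3027 0.052 ]
handle (array([ 0.52062485, -0.19531811,  0.13870986]), np.float64(0.006551548676410015)) [array([ 0.518 , -0.2042,  0.133 ]), array([ 0.519 , -0.1937,  0.133 ])]
hinge [ 0.6692 -0.2258  0.09  ] [ 0.6534 -0.2286  0.09  ]
[[0.508, -0.096, 0.098], [0.677, -0.126, 0.098], [0.643, -0.329, 0.098], [0.474, -0.296, 0.098]]
bar end [ 0.53  -0.153  0.133]
bar end [ 0.514 -0.255  0.133]
tray [0.648 0.189 0.005]
tray [0.654 0.191 0.005]
```

View pics/crop2.png

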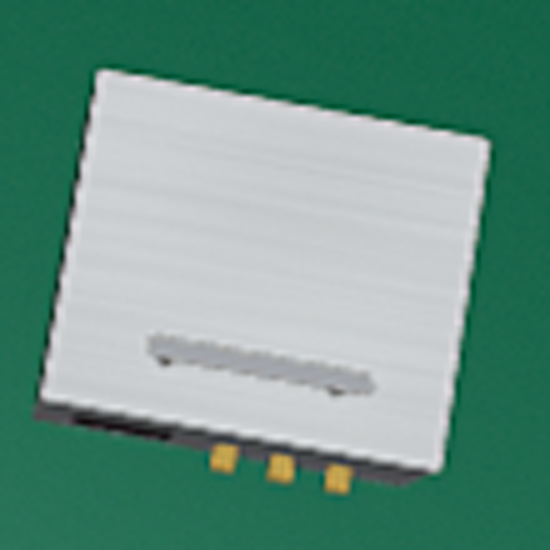

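```bash
python3 -m jog '[{"tx":-2.85,"ty":-3.11,"jaw":0.6},{"tx":-2.85,"ty":-3.11},{"tx":-2.85,"ty":-3.11},{"tx":-2.85,"ty":-3.11},{"tx":-2.85,"ty":-3.11},{"tx":-2.85,"ty":-3.11},{"tx":-2.85,"ty":-3.11}]'
python3 -m jog '[{"tx":-2.85,"ty":-3.11},{"tx":-2.85,"ty":-3.11},{"tx":-2.85,"ty":-3.11},{"tx":-2.85,"ty":-3.11,"tz":2},{"tx":-2.85,"ty":-3.11,"tz":3},{"tx":-2.85,"ty":-3.11,"tz":4},{"tx":-2.85,"ty":-3.11,"tz":4},{}]'
cat > go.py <<'E'
import sys,numpy as np
from rig import read_state
s=read_state();R=np.array(s["tcp_rot"]);t=np.array([float(v) for v in sys.argv[1:4]])
print(round(s["time_s"],2),"pos",np.round(s["position"],4),"need cm",np.round(100*R.T@(t-s["position"]),2),"yaw y-axis",np.round(np.degrees(np.arctan2(R[1,1],R[0,1])),2),"F",np.round(s["force"],1),"op",round(s["opening"],3),"g",round(s["grasp_force"],1))
E
python3 go.py .4366 .0667 .026
```

```text
1.7 pos [0.1792 0.5987 0.2416] need cm [-39.92 -43.59  21.56] yaw y-axis 73.34 F [ 0.1 -0.  -0.3] op 1.004 g 0.0$[0]: bad value
$[0]: bad value
```

```bash
python3 -m jog '[{"tx":-2.85,"ty":-3.11,"tz":0,"roll":0,"jaw":0.6},{"tx":-2.85,"ty":-3.11,"tz":0,"roll":0,"jaw":0.6},{"tx":-2.85,"ty":-3.11,"tz":0,"roll":0,"jaw":0.6},{"tx":-2.85,"ty":-3.11,"tz":0,"roll":0,"jaw":0.6}]'; python3 go.py .4366 .0667 .026
```

```text
time_s: 2.1
position: [0.2531, 0.4456, 0.2416]
tcp_rot: [[-0.958, 0.286, 0.0], [0.286, 0.958, 0.0], [-0.0, 0.0, -1.0]]
force: [1.2, -0.8, -0.3]
opening: 0.72
grasp_force: 0.0
2.1 pos [0.2531 0.4456 0.2416] need cm [-28.41 -31.07  21.56] yaw y-axis 73.39 F [ 1.2 -0.8 -0.3] op 0.72 g 0.0
```

```bash
python3 -m jog '[{"tx":-2.8,"ty":-3.1,"tz":0,"roll":0,"jaw":0.6},{"tx":-2.8,"ty":-3.1,"tz":0,"roll":0,"jaw":0.6},{"tx":-2.8,"ty":-3.1,"tz":0,"roll":0,"jaw":0.6},{"tx":-2.8,"ty":-3.1,"tz":0,"roll":0,"jaw":0.6},{"tx":-2.8,"ty":-3.1,"tz":0,"roll":0,"jaw":0.6},{"tx":-2.8,"ty":-3.1,"tz":2,"roll":0,"jaw":0.6},{"tx":-2.8,"ty":-3.1,"tz":2,"roll":0,"jaw":0.6},{"tx":-2.8,"ty":-3.1,"tz":2,"roll":0,"jaw":0.6}]' >/dev/null
python3 -m jog '[{"tx":-2.0,"ty":-2.6,"tz":3,"roll":0,"jaw":0.6},{"tx":0,"ty":0,"tz":3,"roll":0,"jaw":0.6},{"tx":0,"ty":0,"tz":0,"roll":0,"jaw":0.6}]' >/dev/null;  python3 go.py .4366 .0667 .026
```

```text
3.2 pos [0.4064 0.1133 0.1191] need cm [-4.31 -3.56  9.29] yaw y-axis 73.17 F [-0.6 -0.5 -0.1] op 0.603 g 0.0
```

```bash
python3 -m jog '[{"tx":-2.2,"ty":-1.8,"tz":1.5,"roll":0,"jaw":0.6},{"tx":-2.1,"ty":-1.8,"tz":1.5,"roll":0,"jaw":0.6},{"tx":0,"ty":0,"tz":0,"roll":0,"jaw":0.6}]' >/dev/null;  python3 go.py .4366 .0667 .026
```

```text
3.5 pos [0.4417 0.0662 0.0917] need cm [ 0.53 -0.11  6.57] yaw y-axis 73.25 F [-0.1  1.2  0.4] op 0.602 g 0.0
```

```bash
python3 -m jog '[{"tx":0.5,"ty":-0.1,"tz":1,"roll":0,"jaw":0.6},{"tx":0,"ty":0,"tz":1,"roll":0,"jaw":0.6},{"tx":0,"ty":0,"tz":0,"roll":0,"jaw":0.6}]' >/dev/null;  python3 go.py .4366 .0667 .026
```

```text
3.8 pos [0.4329 0.069  0.0716] need cm [-0.42 -0.11  4.56] yaw y-axis 73.41 F [-0.2 -0.3  0.1] op 0.603 g 0.0
```

```bash
python3 -m jog '[{"tx":0,"ty":0,"tz":0,"roll":0,"jaw":0.6},{"tx":0,"ty":0,"tz":0,"roll":0,"jaw":0.6}]' >/dev/null;  python3 go.py .4366 .0667 .026;python3 go.py .4366 .0667 .026
```

```text
4.0 pos [0.434  0.0685 0.0721] need cm [-0.29 -0.1   4.61] yaw y-axis 73.39 F [-0.1 -0.6  0.7] op 0.597 g 0.0
4.0 pos [0.434  0.0685 0.0721] need cm [-0.29 -0.1   4.61] yaw y-axis 73.39 F [-0.1 -0.6  0.7] op 0.597 g 0.0
```

```bash
python3 -m jog '[{"tx":-0.3,"ty":-0.1,"tz":1.5,"roll":0,"jaw":0.6},{"tx":0,"ty":0,"tz":1.6,"roll":0,"jaw":0.6},{"tx":0,"ty":0,"tz":1.5,"roll":0,"jaw":0.6},{"tx":0,"ty":0,"tz":0,"roll":0,"jaw":0.6},{"tx":0,"ty":0,"tz":0,"roll":0,"jaw":0.6}]' >/dev/null;  python3 go.py .4366 .0667 .026
python3 - <<'E'
from h import *
for n in("scene","top"):
    c=capture(n); p=proj(c,(.4366,.0667,.03)).astype(int); a=c["img"][p[0]-40:p[0]+40,p[1]-50:p[1]+50,::-1]
    cv2.imwrite(f"pics/g_{n}.png",cv2.resize(a,None,fx=4,fy=4,interpolation=cv2.INTER_CUBIC))
a=[cv2.imread(f"pics/g_{n}.png") for n in("scene","top")];cv2.imwrite("pics/g.png",np.hstack(a))
E
```

```text
4.5 pos [0.4364 0.0664 0.0258] need cm [-0.01  0.04 -0.02] yaw y-axis 73.35 F [-0.  -0.6  0.2] op 0.597 g 0.0
```

View pics/g.png

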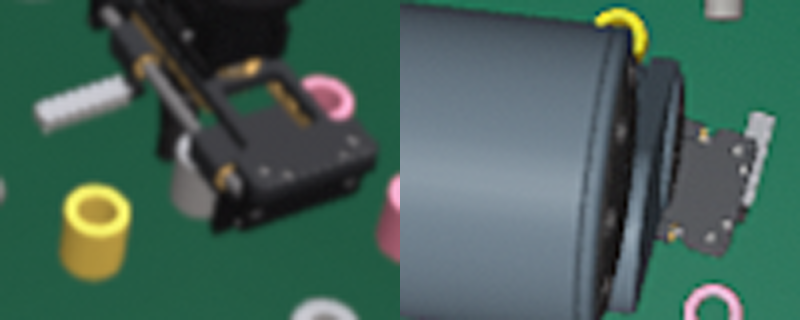

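The sleeve sits between the fingers (scene crop at ~(185,175)); the other things nearby are clear. Closing and lifting.

```bash
python3 -m jog '[{"tx":0,"ty":0,"tz":0,"roll":0,"jaw":0.3},{"tx":0,"ty":0,"tz":0,"roll":0,"jaw":0.2},{"tx":0,"ty":0,"tz":0,"roll":0,"jaw":0.1},{"tx":0,"ty":0,"tz":0,"roll":0,"jaw":0.1},{"tx":0,"ty":0,"tz":0,"roll":0,"jaw":0.1},{"tx":0,"ty":0,"tz":0,"roll":0,"jaw":0.1}]' >/dev/null;  python3 go.py .4133 .3001 .12
python3 -m jog '[{"tx":0,"ty":0,"tz":-1.5,"roll":0,"jaw":0.1},{"tx":0,"ty":0,"tz":-3,"roll":0,"jaw":0.1},{"tx":0,"ty":0,"tz":-3,"roll":0,"jaw":0.1},{"tx":0,"ty":0,"tz":-1.5,"roll":0,"jaw":0.1},{"tx":0,"ty":0,"tz":0,"roll":0,"jaw":0.1},{"tx":0,"ty":0,"tz":0,"roll":0,"jaw":0.1}]' >/dev/null;  python3 go.py .4133 .3001 .12
```

```text
5.2 pos [0.4365 0.0663 0.0259] need cm [ 8.92 21.74 -9.41] yaw y-axis 73.34 F [-1.4  0.8  5.7] op 0.408 g 30.0
5.8 pos [0.436  0.0663 0.1153] need cm [ 8.88 21.75 -0.47] yaw y-axis 73.34 F [ 0.5  0.3 -1.2] op 0.414 g 30.0
```

```bash
python3 -m jog '[{"tx":0.9,"ty":2.2,"tz":0,"roll":0,"jaw":0.1},{"tx":1.3,"ty":3.2,"tz":0,"roll":0,"jaw":0.1},{"tx":1.5,"ty":3.6,"tz":0,"roll":0,"jaw":0.1},{"tx":1.5,"ty":3.6,"tz":0,"roll":0,"jaw":0.1},{"tx":1.5,"ty":3.6,"tz":0,"roll":0,"jaw":0.1},{"tx":1.3,"ty":3.2,"tz":0,"roll":0,"jaw":0.1},{"tx":0.9,"ty":2.3,"tz":0,"roll":0,"jaw":0.1},{"tx":0,"ty":0,"tz":0,"roll":0,"jaw":0.1}]' >/dev/null
python3 -m jog '[{"tx":0,"ty":0,"tz":1,"roll":0,"jaw":0.1},{"tx":0,"ty":0,"tz":0,"roll":0,"jaw":0.1},{"tx":0,"ty":0,"tz":0,"roll":0,"jaw":0.1}]' >/dev/null;  python3 go.py .4133 .3001 .12
python3 - <<'E'
from h import *
p0=np.array(read_state()["position"])
o=[]
for n in("scene","top"):
    c=capture(n); p=proj(c,(.4133,.3001,.05)).astype(int); p[0]=min(p[0],430);p[1]=min(p[1],580); a=c["img"][p[0]-45:p[0]+45,p[1]-60:p[1]+60,::-1]
    o.append(cv2.resize(a[:90,:100],None,fx=4,fy=4,interpolation=cv2.INTER_CUBIC)); 
    for z in(p0[2]-.026,p0[2]+.014): print(n,"ideal sleeve ctr",z.round(3),proj(c,(p0[0],p0[1],z)).round(1),"crop origin",p-[45,60])
    print("tip",proj(c,(.4133,.3001,.052)).round(1))
cv2.imwrite("pics/p.png",np.hstack(o))
E
```

```text
6.9 pos [0.4127 0.2983 0.1044] need cm [-0.    0.19 -1.56] yaw y-axis 73.25 F [-0.4  0.1 -1.3] op 0.412 g 30.0
scene ideal sleeve ctr 0.078 [312.5 480.8] crop origin [276 417]
scene ideal sleeve ctr 0.118 [299.8 486.6] crop origin [276 417]
tip [321.2 477.7]
top ideal sleeve ctr 0.078 [312.7 171.3] crop origin [267 113]
top ideal sleeve ctr 0.118 [311.9 167. ] crop origin [267 113]
tip [312.9 173.3]
```

View pics/p.png

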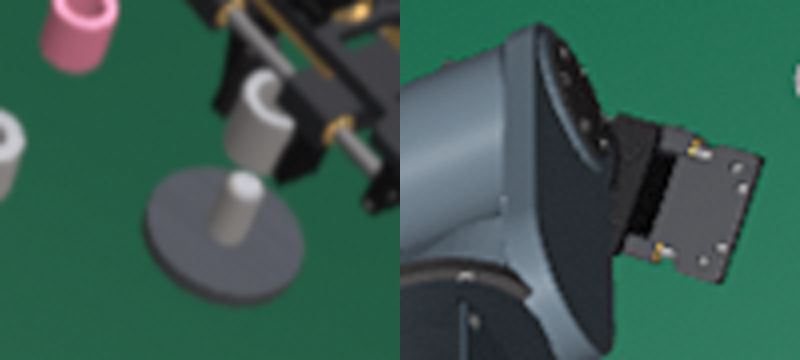

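Scene crop: sleeve held upright above the pin; pin tip at (row 322, col 478), matching the computed position. Descending.

```bash
python3 -m jog '[{"tx":0,"ty":0.1,"tz":1,"roll":0,"jaw":0.1},{"tx":0,"ty":0,"tz":0.8,"roll":0,"jaw":0.1},{"tx":0,"ty":0,"tz":0,"roll":0,"jaw":0.1},{"tx":0,"ty":0,"tz":0,"roll":0,"jaw":0.1},{"tx":0,"ty":0,"tz":0,"roll":0,"jaw":0.1}]' >/dev/null;  python3 go.py .4133 .3001 .038
```

```text
7.5 pos [0.4136 0.3007 0.0876] need cm [ 0.01 -0.06  4.96] yaw y-axis 73.34 F [-0.7 -0.2 -0.9] op 0.411 g 30.0
```

```bash
python3 -m jog '[{"tx":0,"ty":0,"tz":0.8,"roll":0,"jaw":0.1},{"tx":0,"ty":0,"tz":0.6,"roll":0,"jaw":0.1},{"tx":0,"ty":0,"tz":0.5,"roll":0,"jaw":0.1},{"tx":0,"ty":0,"tz":0,"roll":0,"jaw":0.1},{"tx":0,"ty":0,"tz":0,"roll":0,"jaw":0.1}]' >/dev/null;  python3 go.py .4133 .3001 .038
```

```text
8.0 pos [0.4134 0.3006 0.0682] need cm [-0.01 -0.05  3.02] yaw y-axis 73.34 F [-0.6 -0.4 -0.5] op 0.411 g 30.0
```

```bash
python3 -m jog '[{"tx":0,"ty":0,"tz":0.7,"roll":0,"jaw":0.1},{"tx":0,"ty":0,"tz":0.7,"roll":0,"jaw":0.1},{"tx":0,"ty":0,"tz":0.7,"roll":0,"jaw":0.1},{"tx":0,"ty":0,"tz":0.5,"roll":0,"jaw":0.1},{"tx":0,"ty":0,"tz":0,"roll":0,"jaw":0.1},{"tx":0,"ty":0,"tz":0,"roll":0,"jaw":0.1}]' >/dev/null;  python3 go.py .4133 .3001 .038
python3 -m jog '[{"tx":0,"ty":0,"tz":0.2,"roll":0,"jaw":0.1},{"tx":0,"ty":0,"tz":0.2,"roll":0,"jaw":0.1},{"tx":0,"ty":0,"tz":0,"roll":0,"jaw":0.1}]' >/dev/null;  python3 go.py .4133 .3001 .038
```

```text
8.6 pos [0.4134 0.3006 0.0423] need cm [-0.   -0.05  0.43] yaw y-axis 73.34 F [-0.3 -0.1 -0.9] op 0.408 g 30.0
8.9 pos [0.4135 0.3006 0.0385] need cm [ 0.   -0.06  0.05] yaw y-axis 73.34 F [ 0.6 -0.4 -2. ] op 0.409 g 30.0
```

```bash
python3 -m jog '[{"tx":0,"ty":0,"tz":0.15,"roll":0,"jaw":0.1},{"tx":0,"ty":0,"tz":0,"roll":0,"jaw":0.1},{"tx":0,"ty":0,"tz":0,"roll":0,"jaw":0.1}]' >/dev/null;  python3 go.py .4133 .3001 .038
```

```text
9.2 pos [0.4136 0.3007 0.0379] need cm [ 0.01 -0.06 -0.01] yaw y-axis 73.34 F [-0.9 -0.7  6.4] op 0.409 g 30.0
```

```bash
python3 -m jog '[{"tx":0,"ty":0,"tz":0,"roll":0,"jaw":0.6},{"tx":0,"ty":0,"tz":0,"roll":0,"jaw":0.6},{"tx":0,"ty":0,"tz":0,"roll":0,"jaw":0.6},{"tx":0,"ty":0,"tz":-1,"roll":0,"jaw":0.6},{"tx":0,"ty":0,"tz":-2.5,"roll":0,"jaw":0.6},{"tx":0,"ty":0,"tz":-2.5,"roll":0,"jaw":0.6},{"tx":0,"ty":0,"tz":-0.5,"roll":0,"jaw":0.6},{"tx":0,"ty":0,"tz":0,"roll":0,"jaw":0.6}]' >/dev/null;  python3 go.py .4813 .1926 .026
```

```text
10.0 pos [0.4142 0.3009 0.1032] need cm [-9.52 -8.47  7.72] yaw y-axis 73.34 F [-0.3 -0.2  0.5] op 0.597 g 0.0
```

```bash
python3 -m jog '[{"tx":-1.5,"ty":-1.3,"tz":0,"roll":0,"jaw":0.6},{"tx":-2.2,"ty":-2,"tz":0,"roll":0,"jaw":0.6},{"tx":-2.4,"ty":-2.1,"tz":0,"roll":0,"jaw":0.6},{"tx":-2.0,"ty":-1.8,"tz":0,"roll":0,"jaw":0.6},{"tx":-1.4,"ty":-1.3,"tz":1,"roll":0,"jaw":0.6},{"tx":0,"ty":0,"tz":1,"roll":0,"jaw":0.6},{"tx":0,"ty":0,"tz":0,"roll":0,"jaw":0.6},{"tx":0,"ty":0,"tz":0,"roll":0,"jaw":0.6}]' >/dev/null;  python3 go.py .4813 .1926 .026
python3 - <<'E'
from h import *
c=capture("scene"); c2=capture("top"); a=cv2.resize(c["img"][270:360,390:510,::-1],None,fx=5,fy=5,interpolation=cv2.INTER_CUBIC)
cv2.imwrite("pics/q.png",a)
print(proj(c,(.4133,.3001,.012)).round(1),proj(c,(.4133,.3001,.052)).round(1))
E
```

```text
10.8 pos [0.4787 0.1924 0.0812] need cm [-0.26  0.1   5.52] yaw y-axis 73.37 F [-0.6 -0.1 -0.3] op 0.596 g 0.0
[332.7 472.5] [321.2 477.7]
```

View pics/q.png

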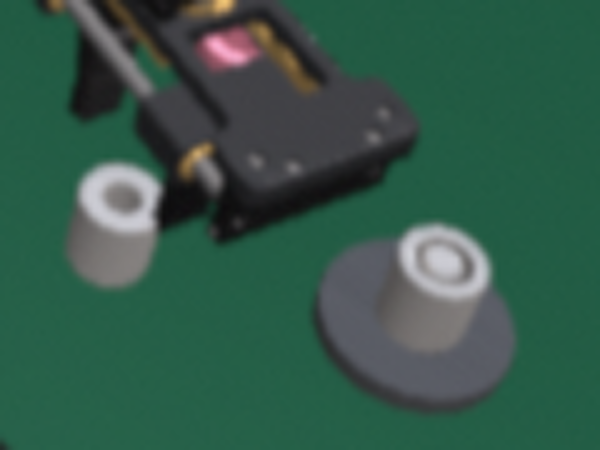

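The sleeve is home: the pin tip is flush with its top at scene pixel (322,478). The small-bore one stands at (315,413). Picking that one up.

```bash
python3 -m jog '[{"tx":-0.2,"ty":0.1,"tz":1,"roll":0,"jaw":0.6},{"tx":0,"ty":0,"tz":2,"roll":0,"jaw":0.6},{"tx":0,"ty":0,"tz":1.8,"roll":0,"jaw":0.6},{"tx":0,"ty":0,"tz":0.6,"roll":0,"jaw":0.6},{"tx":0,"ty":0,"tz":0,"roll":0,"jaw":0.6},{"tx":0,"ty":0,"tz":0,"roll":0,"jaw":0.6}]' >/dev/null;  python3 go.py .4813 .1926 .026
python3 -m jog '[{"tx":0,"ty":0,"tz":0,"roll":0,"jaw":0.3},{"tx":0,"ty":0,"tz":0,"roll":0,"jaw":0.2},{"tx":0,"ty":0,"tz":0,"roll":0,"jaw":0.1},{"tx":0,"ty":0,"tz":0,"roll":0,"jaw":0.1},{"tx":0,"ty":0,"tz":0,"roll":0,"jaw":0.1},{"tx":0,"ty":0,"tz":-1,"roll":0,"jaw":0.1},{"tx":0,"ty":0,"tz":-3,"roll":0,"jaw":0.1},{"tx":0,"ty":0,"tz":-2,"roll":0,"jaw":0.1}]' >/dev/null;  python3 go.py .65 .189 .09
```

```text
11.5 pos [0.4826 0.1926 0.0283] need cm [ 0.12 -0.04  0.23] yaw y-axis 73.36 F [-0.  -0.4 -0.7] op 0.604 g 0.0
12.3 pos [0.4822 0.1923 0.0892] need cm [-16.17   4.49  -0.09] yaw y-axis 73.34 F [ 0.3 -0.  -1.3] op 0.413 g 30.0
```

```bash
python3 -m jog '[{"tx":-1.6,"ty":0.4,"tz":0,"roll":0,"jaw":0.1},{"tx":-2.7,"ty":0.8,"tz":0,"roll":0,"jaw":0.1},{"tx":-3.0,"ty":0.8,"tz":0,"roll":0,"jaw":0.1},{"tx":-3.0,"ty":0.8,"tz":0,"roll":0,"jaw":0.1},{"tx":-2.8,"ty":0.8,"tz":0,"roll":0,"jaw":0.1},{"tx":-2.0,"ty":0.6,"tz":0,"roll":0,"jaw":0.1},{"tx":-1.1,"ty":0.3,"tz":1,"roll":0,"jaw":0.1},{"tx":0,"ty":0,"tz":1,"roll":0,"jaw":0.1}]' >/dev/null
python3 -m jog '[{"tx":0,"ty":0,"tz":1.2,"roll":0,"jaw":0.1},{"tx":0,"ty":0,"tz":1,"roll":0,"jaw":0.1},{"tx":0,"ty":0,"tz":0.5,"roll":0,"jaw":0.1},{"tx":0,"ty":0,"tz":0,"roll":0,"jaw":0.1},{"tx":0,"ty":0,"tz":0,"roll":0,"jaw":0.1}]' >/dev/null;  python3 go.py .65 .189 .032
```

```text
13.6 pos [0.6503 0.1891 0.041 ] need cm [ 0.02 -0.02  0.9 ] yaw y-axis 73.35 F [ 0.2  0.2 -2.4] op 0.414 g 30.0
```

```bash
python3 -m jog '[{"tx":0,"ty":0,"tz":0.5,"roll":0,"jaw":0.1},{"tx":0,"ty":0,"tz":0.35,"roll":0,"jaw":0.1},{"tx":0,"ty":0,"tz":0,"roll":0,"jaw":0.1},{"tx":0,"ty":0,"tz":0,"roll":0,"jaw":0.1}]' >/dev/null;  python3 go.py .65 .189 .032
python3 -m jog '[{"tx":0,"ty":0,"tz":0,"roll":0,"jaw":0.6},{"tx":0,"ty":0,"tz":0,"roll":0,"jaw":0.6},{"tx":0,"ty":0,"tz":0,"roll":0,"jaw":0.6},{"tx":0,"ty":0,"tz":-1,"roll":0,"jaw":0.6},{"tx":0,"ty":0,"tz":-3,"roll":0,"jaw":0.6},{"tx":0,"ty":0,"tz":-4.5,"roll":0,"jaw":0.6},{"tx":0,"ty":0,"tz":-4.5,"roll":0,"jaw":0.6},{"tx":0,"ty":0,"tz":-4.5,"roll":0,"jaw":0.6}]' >/dev/null
python3 -m jog '[{"tx":0,"ty":0,"tz":-1.5,"roll":0.14,"jaw":0.6},{"tx":0,"ty":0,"tz":0,"roll":0.14,"jaw":0.6},{"tx":0,"ty":0,"tz":0,"roll":0,"jaw":0.6},{"tx":0,"ty":0,"tz":0,"roll":0,"jaw":0.6}]' >/dev/null
python3 - <<'E'
from h import *
c=capture("top")
for p in((264.4,355),(271.8,400),(268.1,377.5)): print("bar",at_z(c,*p,.135).round(4))
L=[(209,345),(223,423),(289,413),(275,334)]
P=[at_z(c,*p,.098)[:2] for p in L]; print(np.round(P,3).tolist())
P=np.array(P); print("ctr",P.mean(0),"yaw x",[np.degrees(np.arctan2(*(v[::-1]))).round(2) for v in(P[0]-P[3],P[1]-P[2])],"y",[np.degrees(np.arctan2(*(v[::-1]))).round(2)-90 for v in(P[0]-P[1],P[3]-P[2])],[np.linalg.norm(v).round(3) for v in(P[0]-P[3],P[1]-P[2],P[0]-P[1],P[3]-P[2])])
c=capture("scene");cv2.imwrite("pics/t.png",c["img"][:,:,::-1])
o=cv2.imread("pics/t.png"); o=np.hstack([cv2.resize(o[300:420,290:410],None,fx=3.3,fy=3.3),cv2.resize(o[150:290,200:340],(396,396),interpolation=cv2.INTER_CUBIC)]);cv2.imwrite("pics/t2.png",o)
E
python3 go.py .519 -.203 .2
```

```text
14.0 pos [0.6504 0.189  0.0325] need cm [ 0.04 -0.01  0.05] yaw y-axis 73.34 F [ 0.2  0.3 -0.9] op 0.416 g 30.0
bar [ 0.5286 -0.1509  0.135 ]
bar [ 0.5115 -0.2592  0.135 ]
bar [ 0.52   -0.2051  0.135 ]
[[0.675, -0.13], [0.641, -0.327], [0.474, -0.297], [0.507, -0.102]]
ctr [ 0.57398676 -0.2140419 ] yaw x [np.float64(-9.41), np.float64(-10.03)] y [np.float64(-9.879999999999995), np.float64(-9.659999999999997)] [np.float64(0.17), np.float64(0.169), np.float64(0.2), np.float64(0.198)]
15.3 pos [0.65   0.1889 0.2219] need cm [-10.08 -40.07   2.22] yaw y-axis 57.41 F [-0.3 -0.3 -0.5] op 0.594 g 0.0
```

View pics/t2.png

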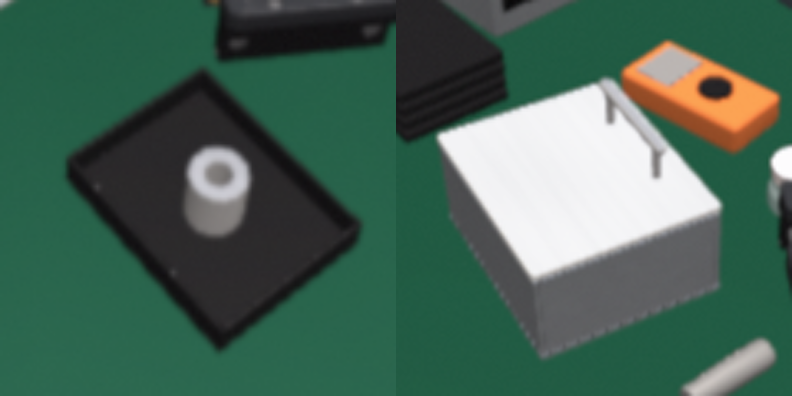

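Sleeve stands in the tray; the bar handle runs from scene pixel (180,274) to (203,293), matching the computed handle at (0.519,-0.205). Turning the tool to the chamber's axes.

```bash
python3 -m jog '[{"tx":0,"ty":0,"tz":0,"roll":0.1465,"jaw":0.6},{"tx":0,"ty":0,"tz":0,"roll":0.1465,"jaw":0.6},{"tx":0,"ty":0,"tz":0,"roll":0.1465,"jaw":0.6},{"tx":0,"ty":0,"tz":0,"roll":0.1465,"jaw":0.6},{"tx":0,"ty":0,"tz":0,"roll":0.1465,"jaw":0.6},{"tx":0,"ty":0,"tz":0,"roll":0.1465,"jaw":0.6},{"tx":0,"ty":0,"tz":0,"roll":0.1465,"jaw":0.6},{"tx":0,"ty":0,"tz":0,"roll":0.1465,"jaw":0.6}]' |head -1
python3 -m jog '[{"tx":0,"ty":0,"tz":0,"roll":0,"jaw":0.6},{"tx":0,"ty":0,"tz":0,"roll":0,"jaw":0.6},{"tx":0,"ty":0,"tz":0,"roll":0,"jaw":0.6}]'|head -1;python3 go.py .519 -.2047 .2; python3 -c "from rig import *;print(read_state()['joint_positions'])"
```

```text
time_s: 16.1
time_s: 16.4
16.4 pos [0.6503 0.189  0.2222] need cm [-41.02  -6.3    2.23] yaw y-axis -9.71 F [ 0.1 -0.1  0. ] op 0.605 g 0.0
[ 6.77077649e+00  3.55022826e+01  7.50292204e+01 -1.94177039e-03
  6.95073664e+01  1.64807249e+01]
```

```bash
python3 -m jog '[{"tx":-2,"ty":-0.3,"tz":0,"roll":0,"jaw":0.6},{"tx":-3.2,"ty":-0.5,"tz":0,"roll":0,"jaw":0.6},{"tx":-3.5,"ty":-0.5,"tz":0,"roll":0,"jaw":0.6},{"tx":-3.5,"ty":-0.5,"tz":0,"roll":0,"jaw":0.6},{"tx":-3.5,"ty":-0.5,"tz":0,"roll":0,"jaw":0.6},{"tx":-3.5,"ty":-0.5,"tz":0,"roll":0,"jaw":0.6},{"tx":-3.5,"ty":-0.5,"tz":0,"roll":0,"jaw":0.6},{"tx":-3.5,"ty":-0.6,"tz":0,"roll":0,"jaw":0.6}]' |head -1
python3 -m jog '[{"tx":-3.5,"ty":-0.6,"tz":0,"roll":0,"jaw":0.6},{"tx":-3.5,"ty":-0.6,"tz":0,"roll":0,"jaw":0.6},{"tx":-3.5,"ty":-0.6,"tz":0,"roll":0,"jaw":0.6},{"tx":-2.5,"ty":-0.4,"tz":0,"roll":0,"jaw":0.6},{"tx":-1.3,"ty":-0.2,"tz":0.5,"roll":0,"jaw":0.6},{"tx":0,"ty":0,"tz":0.5,"roll":0,"jaw":0.6},{"tx":0,"ty":0,"tz":0.5,"roll":0,"jaw":0.6},{"tx":0,"ty":0,"tz":0,"roll":0,"jaw":0.6}]'|head -1
python3 -m jog '[{"tx":0,"ty":0,"tz":0,"roll":0,"jaw":0.6},{"tx":0,"ty":0,"tz":0,"roll":0,"jaw":0.6},{"tx":0,"ty":0,"tz":0,"roll":0,"jaw":0.6}]'|head -1;python3 go.py .519 -.2047 .139
```

```text
time_s: 17.2
time_s: 18.0
time_s: 18.3
18.3 pos [ 0.5194 -0.1987  0.2078] need cm [-0.6   0.06  6.88] yaw y-axis -9.79 F [ 0.9 -0.3  0.4] op 0.599 g 0.0
```

```bash
python3 -m jog '[{"tx":-0.6,"ty":0,"tz":1.5,"roll":0,"jaw":0.6},{"tx":0,"ty":0,"tz":2,"roll":0,"jaw":0.6},{"tx":0,"ty":0,"tz":2,"roll":0,"jaw":0.6},{"tx":0,"ty":0,"tz":1.4,"roll":0,"jaw":0.6},{"tx":0,"ty":0,"tz":0,"roll":0,"jaw":0.6},{"tx":0,"ty":0,"tz":0,"roll":0,"jaw":0.6},{"tx":0,"ty":0,"tz":0,"roll":0,"jaw":0.6},{"tx":0,"ty":0,"tz":0,"roll":0,"jaw":0.6}]'|head -1;python3 go.py .519 -.2047 .139
python3 - <<'E'
from h import *
o=[]
for n,(r,q) in(("scene",(130,220)),("top",(200,310))):
    c=capture(n); o.append(cv2.resize(c["img"][r:r+110,q:q+110,::-1],(400,400),interpolation=cv2.INTER_CUBIC))
cv2.imwrite("pics/l.png",np.hstack(o))
E
```

```text
time_s: 19.1
19.1 pos [ 0.5187 -0.2054  0.1396] need cm [0.08 0.02 0.06] yaw y-axis -9.85 F [ 1.5 -0.   0.9] op 0.597 g 0.0
```

View pics/l.png

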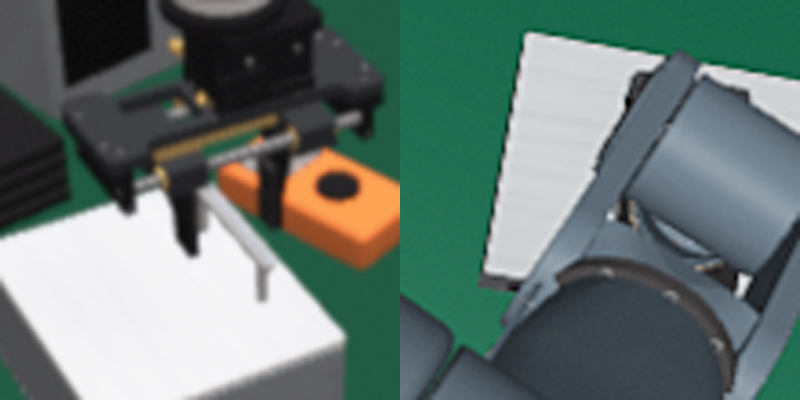

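The bar passes between the two fingers (crop around (230,220)), well clear of the posts and lid. Closing.

```bash
python3 -m jog '[{"tx":0,"ty":0,"tz":0,"roll":0,"jaw":0.4},{"tx":0,"ty":0,"tz":0,"roll":0,"jaw":0.3},{"tx":0,"ty":0,"tz":0,"roll":0,"jaw":0.2},{"tx":0,"ty":0,"tz":0,"roll":0,"jaw":0.1},{"tx":0,"ty":0,"tz":0,"roll":0,"jaw":0},{"tx":0,"ty":0,"tz":0,"roll":0,"jaw":0},{"tx":0,"ty":0,"tz":0,"roll":0,"jaw":0},{"tx":0,"ty":0,"tz":0,"roll":0,"jaw":0}]'|head -1;python3 go.py .519 -.2047 .139
python3 - <<'E'
import numpy as np
a=0;r=np.radians
p=lambda t:100*np.array([-.14*np.cos(t)+.043*np.sin(t),.14*np.sin(t)+.043*np.cos(t)])
for k in range(2,53,2): d=p(r(k))-p(r(k-2)); print(k,"ty %.2f tz %.2f"%(d[0],-d[1]),end=" | ")
print(p(r(50))-p(0))
E
```

```text
time_s: 20.0
20.0 pos [ 0.519  -0.2054  0.1386] need cm [ 0.07 -0.02 -0.04] yaw y-axis -9.88 F [ 3.1  0.3 -1.5] op 0.117 g 30.0
2 ty 0.16 tz -0.49 | 4 ty 0.18 tz -0.48 | 6 ty 0.19 tz -0.47 | 8 ty 0.21 tz -0.47 | 10 ty 0.22 tz -0.46 | 12 ty 0.24 tz -0.45 | 14 ty 0.26 tz -0.44 | 16 ty 0.27 tz -0.43 | 18 ty 0.29 tz -0.42 | 20 ty 0.30 tz -0.41 | 22 ty 0.32 tz -0.40 | 24 ty 0.33 tz -0.39 | 26 ty 0.34 tz -0.38 | 28 ty 0.36 tz -0.37 | 30 ty 0.37 tz -0.35 | 32 ty 0.38 tz -0.34 | 34 ty 0.39 tz -0.33 | 36 ty 0.40 tz -0.31 | 38 ty 0.41 tz -0.30 | 40 ty 0.42 tz -0.29 | 42 ty 0.43 tz -0.27 | 44 ty 0.44 tz -0.26 | 46 ty 0.45 tz -0.24 | 48 ty 0.46 tz -0.22 | 50 ty 0.47 tz -0.21 | 52 ty 0.47 tz -0.19 | [8.29496457 9.18860893]
```

```bash
python3 -m jog '[{"tx":0,"ty":0.16,"tz":-0.49,"roll":0,"jaw":0},{"tx":0,"ty":0.18,"tz":-0.48,"roll":0,"jaw":0},{"tx":0,"ty":0.19,"tz":-0.47,"roll":0,"jaw":0},{"tx":0,"ty":0.21,"tz":-0.47,"roll":0,"jaw":0},{"tx":0,"ty":0.22,"tz":-0.46,"roll":0,"jaw":0},{"tx":0,"ty":0,"tz":0,"roll":0,"jaw":0},{"tx":0,"ty":0,"tz":0,"roll":0,"jaw":0}]'|head -1;python3 go.py .519 -.2054 .1386
```

```text
time_s: 20.7
20.7 pos [ 0.5281 -0.207   0.1623] need cm [ 0.   -0.92  2.36] yaw y-axis -9.86 F [ 4.5 -0.9 -5.3] op 0.117 g 30.0
```

```bash
python3 -m jog '[{"tx":0,"ty":0.24,"tz":-0.45,"roll":0,"jaw":0},{"tx":0,"ty":0.26,"tz":-0.44,"roll":0,"jaw":0},{"tx":0,"ty":0.27,"tz":-0.43,"roll":0,"jaw":0},{"tx":0,"ty":0.29,"tz":-0.42,"roll":0,"jaw":0},{"tx":0,"ty":0.30,"tz":-0.41,"roll":0,"jaw":0},{"tx":0,"ty":0,"tz":0,"roll":0,"jaw":0},{"tx":0,"ty":0,"tz":0,"roll":0,"jaw":0}]'|head -1;python3 go.py .519 -.2054 .1386
python3 -m jog '[{"tx":0,"ty":0.32,"tz":-0.40,"roll":0,"jaw":0},{"tx":0,"ty":0.33,"tz":-0.39,"roll":0,"jaw":0},{"tx":0,"ty":0.34,"tz":-0.38,"roll":0,"jaw":0},{"tx":0,"ty":0.36,"tz":-0.37,"roll":0,"jaw":0},{"tx":0,"ty":0.37,"tz":-0.35,"roll":0,"jaw":0},{"tx":0,"ty":0,"tz":0,"roll":0,"jaw":0},{"tx":0,"ty":0,"tz":0,"roll":0,"jaw":0}]'|head -1;python3 go.py .519 -.2054 .1386
```

```text
time_s: 21.4
21.4 pos [ 0.5406 -0.2091  0.1838] need cm [ 0.   -2.19  4.52] yaw y-axis -9.85 F [ 1.8 -2.  -6.2] op 0.114 g 30.0
time_s: 22.1
22.1 pos [ 0.5567 -0.2119  0.2032] need cm [-0.   -3.81  6.47] yaw y-axis -9.83 F [-4.9 -2.   0.6] op 0.113 g 30.0
```

```bash
python3 -m jog '[{"tx":0,"ty":0.38,"tz":-0.34,"roll":0,"jaw":0},{"tx":0,"ty":0.39,"tz":-0.33,"roll":0,"jaw":0},{"tx":0,"ty":0.40,"tz":-0.31,"roll":0,"jaw":0},{"tx":0,"ty":0.41,"tz":-0.30,"roll":0,"jaw":0},{"tx":0,"ty":0.42,"tz":-0.29,"roll":0,"jaw":0},{"tx":0,"ty":0,"tz":0,"roll":0,"jaw":0},{"tx":0,"ty":0,"tz":0,"roll":0,"jaw":0}]'|head -1;python3 go.py .519 -.2054 .1386
python3 -m jog '[{"tx":0,"ty":0.43,"tz":-0.27,"roll":0,"jaw":0},{"tx":0,"ty":0.44,"tz":-0.26,"roll":0,"jaw":0},{"tx":0,"ty":0.45,"tz":-0.24,"roll":0,"jaw":0},{"tx":0,"ty":0.46,"tz":-0.22,"roll":0,"jaw":0},{"tx":0,"ty":0.47,"tz":-0.21,"roll":0,"jaw":0},{"tx":0,"ty":0,"tz":0,"roll":0,"jaw":0},{"tx":0,"ty":0,"tz":0,"roll":0,"jaw":0},{"tx":0,"ty":0,"tz":0,"roll":0,"jaw":0}]'|head -1;python3 go.py .519 -.2054 .1386
```

```text
time_s: 22.8
22.8 pos [ 0.5757 -0.2153  0.2197] need cm [ 0.01 -5.72  8.13] yaw y-axis -9.82 F [-7.8 -1.3  4.6] op 0.112 g 30.0
time_s: 23.6
23.6 pos [ 0.5993 -0.2194  0.2323] need cm [ 0.02 -8.15  9.37] yaw y-axis -9.83 F [-5.1 -2.   5.2] op 0.115 g 30.0
```

```bash
python3 - <<'E'
from h import *
c=capture("scene"); im=c["img"][:,:,::-1].copy(); K=5; r0,c0=90,195
y=np.radians(-9.75); ex=np.array([np.cos(y),np.sin(y),0]); ey=np.array([-np.sin(y),np.cos(y),0]); ez=np.array([0,0,1.])
hg=np.array([.519,-.2047,.09])+.14*ex
a=cv2.resize(im[r0:r0+120,c0:c0+155],None,fx=K,fy=K,interpolation=cv2.INTER_CUBIC)
for deg,col in((46,(255,0,0)),(50,(0,0,255)),(54,(0,200,200))):
    t=np.radians(deg);u=-np.cos(t)*ex+np.sin(t)*ez;n=np.sin(t)*ex+np.cos(t)*ez
    q=[proj(c,hg+.17*f*u+.008*n+s*.1*ey) for f,s in((0,-1),(1,-1),(1,1),(0,1))]
    print(deg,np.round(q,1).tolist())
    cv2.polylines(a,[np.array([[(p[1]-c0+.5)*K,(p[0]-r0+.5)*K] for p in q],np.int32)],True,col,1)
cv2.imwrite("pics/final.png",a)
E
python3 go.py .519 -.2054 .1386
```

```text
46 [[198.2, 211.4], [142.5, 251.5], [187.2, 291.8], [248.1, 245.1]]
50 [[198.4, 211.3], [140.8, 247.6], [185.6, 287.9], [248.3, 245.0]]
54 [[198.6, 211.2], [139.2, 243.6], [184.3, 283.7], [248.5, 244.8]]
23.65 pos [ 0.5993 -0.2194  0.2322] need cm [ 0.02 -8.15  9.36] yaw y-axis -9.84 F [-5.3 -1.8  5.4] op 0.115 g 30.0
```

View pics/final.png

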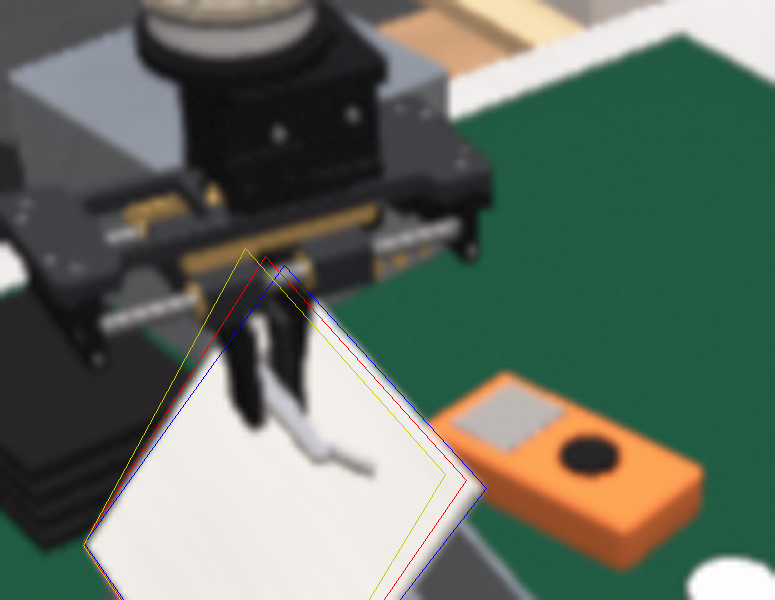

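```bash
python3 - <<'E'
from h import *
c=capture("scene"); im=c["img"].astype(int); im0=cv2.imread("pics/t.png")[:,:,::-1].astype(int)
def sil(hx,hy,yw,deg):
    y=np.radians(yw); ex=np.array([np.cos(y),np.sin(y),0]); ey=np.array([-np.sin(y),np.cos(y),0]); ez=np.array([0,0,1.])
    hg=np.array([hx,hy,.09]);t=np.radians(deg);u=-np.cos(t)*ex+np.sin(t)*ez;n=np.sin(t)*ex+np.cos(t)*ez
    return {(f,k,s):proj(c,hg+.17*f*u+.008*k*n+s*.1*ey) for f in(0,1) for k in(0,1) for s in(-1,1)}
H=(.657,-.2284)
S=sil(*H,-9.75,0); print("shut pred",{k:v.round(1).tolist() for k,v in S.items() if k[1]==1})
white=lambda I:((I.min(2)>140)&(I.max(2)-I.min(2)<40)).astype(np.uint8)
m0=white(im0); n,l,st,ce=cv2.connectedComponentsWithStats(m0); i=l[225,262]; k=(l==i).astype(np.uint8)
cs,_=cv2.findContours(k,0,2); print("shut poly",cv2.approxPolyDP(max(cs,key=cv2.contourArea),4,True)[:,0,::-1].tolist())
m=white(im); n,l,st,ce=cv2.connectedComponentsWithStats(m); i=l[200,240]; k=(l==i).astype(np.uint8)
cs,_=cv2.findContours(k,0,2); print("open poly",cv2.approxPolyDP(max(cs,key=cv2.contourArea),2,True)[:,0,::-1].tolist())
for r in(160,170,178): print(r,im[r,255:300].mean(1).astype(int).tolist())
for r in(195,205): print(r,im[r,265:300].mean(1).astype(int).tolist())
def cross(a,b,r): return a[1]+(r-a[0])*(b[1]-a[1])/(b[0]-a[0])
for d in(44,46,48,50,52):
    S=sil(*H,-9.75,d); print(d,[[round(cross(S[1,q,-1],S[1,q,1],r),1) for r in(160,170,178)]+[round(cross(S[1,q,1],S[0,q,1],r),1) for r in(195,205)] for q in(1,0)])
E
```

```text
shut pred {(0, 1, -1): [196.7, 213.5], (0, 1, 1): [246.4, 247.4], (1, 1, -1): [177.0, 275.2], (1, 1, 1): [221.2, 314.3]}
shut poly [[178, 275], [197, 215], [249, 249], [223, 314]]
open poly [[151, 259], [172, 256], [163, 247], [173, 249], [176, 245], [160, 237], [197, 213], [248, 245], [248, 248], [237, 256], [244, 261], [238, 278], [230, 273], [233, 259], [214, 272], [233, 289], [231, 295], [208, 276], [187, 290]]
160 [53, 142, 225, 237, 238, 237, 237, 237, 238, 239, 238, 222, 162, 99, 69, 64, 63, 63, 64, 64, 63, 65, 63, 64, 64, 64, 63, 64, 64, 63, 64, 63, 64, 64, 64, 64, 63, 62, 64, 64, 63, 64, 64, 63, 63]
170 [81, 157, 227, 238, 239, 239, 240, 240, 239, 239, 239, 238, 238, 237, 236, 236, 237, 237, 239, 237, 221, 161, 98, 68, 65, 63, 63, 64, 65, 69, 83, 107, 134, 157, 171, 180, 185, 185, 185, 184, 184, 185, 184, 185, 185]
178 [171, 191, 201, 206, 215, 219, 222, 229, 234, 237, 238, 239, 238, 239, 239, 238, 238, 238, 237, 236, 235, 235, 234, 236, 236, 237, 237, 227, 194, 157, 148, 154, 158, 162, 164, 167, 172, 176, 181, 182, 183, 183, 179, 178, 177]
195 [238, 238, 238, 236, 236, 236,
[... 588 characters left out ...]
(278.2)], [np.float64(268.4), np.float64(277.4), np.float64(284.7), np.float64(289.3), np.float64(281.6)]]
48 [[np.float64(266.1), np.float64(275.1), np.float64(282.3), np.float64(283.6), np.float64(276.4)], [np.float64(267.5), np.float64(276.5), np.float64(283.7), np.float64(287.0), np.float64(279.7)]]
50 [[np.float64(264.9), np.float64(273.9), np.float64(281.0), np.float64(281.4), np.float64(274.6)], [np.float64(266.4), np.float64(275.4), np.float64(282.6), np.float64(284.8), np.float64(278.0)]]
52 [[np.float64(263.5), np.float64(272.5), np.float64(279.6), np.float64(279.3), np.float64(272.9)], [np.float64(265.2), np.float64(274.2), np.float64(281.4), np.float64(282.7), np.float64(276.2)]]
```

The measured angle is about 48–49° (edge crossings give 47.8–48.8, the arm's own travel 48–50). Nudging up by ~1.3°.

```bash
python3 -m jog '[{"tx":0,"ty":0.15,"tz":-0.1,"roll":0,"jaw":0},{"tx":0,"ty":0.17,"tz":-0.08,"roll":0,"jaw":0},{"tx":0,"ty":0,"tz":0,"roll":0,"jaw":0},{"tx":0,"ty":0,"tz":0,"roll":0,"jaw":0},{"tx":0,"ty":0,"tz":0,"roll":0,"jaw":0},{"tx":0,"ty":0,"tz":0,"roll":0,"jaw":0}]'|head -1;python3 go.py .519 -.2054 .1386
python3 - <<'E'
from h import *
c=capture("scene"); im=c["img"].astype(int)
def edge(r,a,th): 
    v=im[r,a:a+60].mean(1); i=np.argmax(v<th); return round(a+i-1+(v[i-1]-th)/(v[i-1]-v[i]),1)
print(edge(160,260,150),edge(170,265,150),edge(195,268,190),edge(205,266,190))
# sleeves still in place
for nm,p in(("pin",(322,475)),("tray",(360,352))): print(nm,im[p[0]-12:p[0]+4,p[1]-8:p[1]+8].mean().round())
E
```

```text
time_s: 24.3
24.3 pos [ 0.6025 -0.22    0.2336] need cm [ 0.02 -8.48  9.5 ] yaw y-axis -9.84 F [-5.4 -1.9  4.8] op 0.111 g 30.0
266.4 275.3 282.5 275.7
pin 128.0
tray 140.0
```

```bash
python3 -c "from rig import hand_in;print(hand_in())"
```

```text
the job is handed in; nothing more can be done
None
```

I handed the job in with the wide-bore sleeve fully home on the gauge pin, the small-bore sleeve standing in the reject tray (told apart by their bores, so only the wide one was tried on the pin), and the lid held by its handle at about 50° (roughly ±1.5°, measured from the camera).

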